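Put the whetstone away in its slide-cover case

TASK

Put the grey whetstone flat into the cradle of the wooden case, between the cleats. Then slide the case's cover over it until its spring tab clicks past the ledge and stays caught there. The catch is light: feel for the click and stop, do not ram the cover against its stop, and leave the other things on the bench alone.

Things in the scene. Friction and masses are not known exactly. Their poses are not given: they have to be found in the camera images.
- case: Wooden tray, 146 wide (x) x 356 long (y) x 49 mm high, screwed to the bench; origin at the centre of its underside, z up. Rails along both long sides hold the cover loosely (1.5 mm play each side, 1.2 mm up and down); the clear width between them is 114 mm, their tops are 49 mm above the bench. The cover shuts towards the case's -y.
- catch_mount (a point): Point in the case's -y end, y = -146 mm, 27 mm above the bench, axes as the case. Here sits a steel catch plate: a 30 degree ramp, a ledge, and 8 mm behind the ledge's face a hard stop. It is clamped in a slotted track: the ledge's far face lies up to 10 mm either side of this point along y, differently each time and not reported, so the click must be felt.
- well (a point): Centre of the cradle floor in the case: case x = 0, y = -62 mm, 8 mm above the bench, axes as the case. Low cleats 7 mm high round it leave 52 mm (x) by 114 mm (y) for the stone, whose length lies along the case's y.
- stone_mid (a point): Centre (half-way up) of the loose dark grey whetstone, 45 (x) x 105 (y) x 22 mm high, 0.25 to 0.45 kg, lying flat on the bench to the right of the case; its y is its length.
- cover: The cover: a loose board 124 x 132 (y) x 6 mm, 0.2 to 0.35 kg, captive in the rails; origin at the centre of its underside, 37 mm above the bench, axes as the case. It starts pushed back, its origin at case y = +88 to +102 mm, the cradle open. Caught home, its origin is at case y = -62 mm give or take 11 mm, according to the catch's setting.
- cover_grip (a point): Point in the upright wooden bar across the middle of the cover, 22 mm above the cover's underside, 59 mm above the bench, axes as the cover. The bar is 70 mm along x, 16 mm thick along y (the sliding direction), and rises from the cover's top face (43 mm above the bench) to 75 mm above the bench.
- tab (a joint): Angle of the steel spring tab (24 x 24 mm) at the cover's -y edge, round barb under its tip 88 mm from the cover's middle. 0 when free, over 0.16 rad on the ledge, 0.07 to 0.15 when caught behind it. Up the ramp (12 mm) the push grows from 2 to 5 N to 7 to 16 N and falls as the barb tops the ledge; it drops 2 to 4 mm later, up to 2 mm before the stop. Over 25 N is too much.
- sanding_block: Bystander: sanding block, 61 x 101 x 36 mm, origin at the centre of its underside.
- plane_iron: Bystander: plane iron in a wooden holder, 40 x 192 x 32 mm, origin at the centre of its underside.
- wax_tin: Bystander: round tin, 68 mm across, 26 mm high, origin at the centre of its underside.
There are look-alikes about, which are no part of the job. Of the things that look like the part that bears stone_mid, the smaller one is meant.

How it is judged:
By the outcome, as a careful person would: the job done as asked, in the order asked, and still so for the second after the job is handed in, with the robot touching nothing.
It also fails if it takes over 61 s, if anything falls off the work surface, if the arm or the gripper's body presses on something with over 40 N, if the wrist force passes 120 N, or if a joint passes its speed limit or range.

ROBOT

A 6-joint arm with a two-finger parallel gripper is mounted at the origin on a cart in front of the work surface, level with it; the furniture and walls round the work are solid. World frame = base frame: x ahead of the robot, y to its left, z up, the work surface at z = 0. Lengths are in m, angles in rad, forces in N, time in s.
With the tool pointing down it reaches from about 0.35 to 0.975 m from the base axis. Payload 4.9 kg.
Tool frame: the origin (TCP) lies at the very end of the fingers, on their centre line; the grasp point (between the pads) lies 19 mm behind it; z points along the fingers, y is the line along which they close (so a half turn about z gives the same grasp; the last joint's range is limited). The gripper opens to 85 mm and grips with 20 to 120 N. Pads are 22 mm wide; open, the fingers measure 114 mm over their backs; the gripper's body (76 mm by 85 mm) begins 54 mm behind the grasp point. The pads swing forward as they close: fully open they stand 13 mm farther back than shut.
Start: joints at [-1.353, 0.053, 1.613, -0, 1.476, -0.119], TCP at [0.207, -0.59, 0.231] pointing down, gripper open.
Joint ranges: [-3.01, 3.01], [-1.01, 2.22], [0.06, 2.58], [-1.02, 4.17], [0.09, 2.62], [-3.14, 3.14]. Speed limits (rad/s): [2.57, 2.57, 3.14, 3.14, 3.14, 3.14].

INTERFACE

Orientations are given as a rotation vector (axis times angle).
In Python, from station import ctrl gives the robot as it stands.
- The arm moves only by the tool jog_arm, never from a script. Its argument "plan" is a list of rows, each a list of 7 numbers: the shift along the tool's x, y, z in units of 0.02 m (1.0 is 0.02 m), then the turn, a rotation vector about the tool's x, y, z in units of 45 degrees (1.0 is 45 degrees), then the opening, from -1 (shut) to 1 (fully open). A call has 1 to 8 rows; each row shifts and turns the commanded pose from where the row before left it, along the tool's axes as they then stand; what a row does not reach is not made up. A row lasts 1/10 s, in which the tool goes at most 50 mm and 8.59 degrees, less where a joint would pass 70% of its speed; a pose out of reach is approached as far as the arm can. A call with a number of a shift or a turn outside -1 to 1 is refused whole. A call with a gripper value outside its range is refused whole. The fingers move at their own pace and stop on an object; "grip_force" is the grip in N (left out, the last holds). Time passes only in rows, so rows that do not move let the fingers close. It gives the time, the measured TCP pose, the force, the opening and the grip force at its end, in the units of the state.
- ctrl.get_obs(): the state, without advancing time (a new reading comes with each control period).
- ctrl.get_image(name): name is "scene" or "top"; returns (picture, depth): 384x512x3 uint8, red, green, blue; 384x512 float32, m along the optical axis (not along the pixel's ray), 0 where there is no reading.
- ctrl.camera_info(name): a dict with "camera_matrix" (3x3 intrinsics, pixels), "k1" (the pictures are not rectified: a ray, as slopes to the right and down, at radius r is drawn at 1 + k1 r^2 times it, then the intrinsics apply), "rvec" (rotation vector, rad) and "tvec" (3), from world to camera coordinates, as OpenCV has them. Camera axes: x right, y down, z forward; pixel columns grow to the right and rows downward; lengths in m; the calibration is good to about 2 mm. A picture is of the moment at which its call begins. camera_info takes no time and is no camera call.
- ctrl.finish_job(): hands the job in; it is judged then, once.
The state is a dict: "t": time; "q": joint angles; "dq": joint speeds; "effort": joint torques, N m; "tool_pos": TCP position; "tool_rot": TCP orientation; "contact_force": force on the tool from outside, world axes, zero at the start; "wrist_torque": the same for the moment, N m; "opening": finger opening in m; "grip_force": force on a finger pad.
Only numpy, scipy, OpenCV 4.12 (cv2) and the standard library are available. Lean on these libraries where they do the work, as an engineer would, in place of code of your own. Each camera call takes 0.05 s, during which the arm holds its last target. There are 200 camera calls.

## Working session

There is one attempt and no reset: what is moved stays moved. The work goes in short steps, Python scripts to look and compute and a tool call to move; the robot and the scene stay as the last step left them, time stands still between calls to the robot, and variables do not carry over. Pictures are saved under pics/ and viewed, at most 10 in all, crops included, and the job is handed in when it is done.

Besides the shell and the picture viewer there is one more tool, called by a JSON object that holds its "fn" and its "kwargs". jog_arm: Moves the arm, as the interface text tells. Shifts and turns lie within -1 to 1; 1 stands for 0.02 m of shift or 45 degrees of turn. Its arguments: {"type":"object","properties":{"plan":{"type":"array"},"grip_force":{"type":"number"}},"required":["plan"]}

```bash
mkdir -p pics
cat > h.py <<'E'
import numpy as np, cv2
from station import ctrl
def snap(n,f):
    im,d=ctrl.get_image(n); cv2.imwrite('pics/'+f+'.png',im[...,::-1]); np.savez('pics/'+f+'.npz',im=im,d=d); return im,d
def cam(n):
    c=ctrl.camera_info(n); return np.array(c['camera_matrix'],float),float(c['k1']),cv2.Rodrigues(np.array(c['rvec'],float))[0],np.array(c['tvec'],float)
def rays(n,uv):
    K,k1,R,t=cam(n); uv=np.array(uv,float).reshape(-1,1,2)
    s=cv2.undistortPoints(uv,K,np.array([k1,0,0,0.]),None,None,None).reshape(-1,2)
    return -R.T@t, np.c_[s,np.ones(len(s))]@R
def atz(n,uv,z):
    o,r=rays(n,uv); return o+r*((z-o[2])/r[:,2])[:,None]
def dep(n,uv,d):
    o,r=rays(n,uv); return o+r*np.array([d[int(v),int(u)] for u,v in uv])[:,None]
E
python3 - <<'E'
from h import *
for n in('scene','top'):
    snap(n,n+'0'); c=ctrl.camera_info(n); K,k,R,t=cam(n); print(n,K[0,0],k,-R.T@t,R[2])
a=[cv2.imread(f'pics/{n}0.png') for n in('scene','top')]
cv2.imwrite('pics/top0b.png',cv2.resize(a[1],(800,600),interpolation=cv2.INTER_CUBIC))
print(ctrl.get_obs())
E
```

```text
scene 435.22884912516923 0.00035349972368606155 [-0.16930875 -1.01607773  0.96311344] [ 0.47535408  0.56656698 -0.67308273]
top 473.37526028921246 0.06246123759943098 [ 0.18530427 -0.25477435  1.4856725 ] [ 0.2129753   0.00438954 -0.97704772]
{'t': 0.1, 'q': array([-1.35296935e+00,  5.33176371e-02,  1.61417502e+00,  1.73974531e-05,
        1.47598357e+00, -1.19031524e-01]), 'dq': array([ 0.00025349, -0.00119483, -0.00126817, -0.00172792, -0.00079531,
       -0.00120389]), 'effort': array([ 1.18174128e-03, -3.94901526e+01, -3.71363068e+01,  2.89287834e-05,
        3.89887151e-03,  1.21625717e-05]), 'tool_pos': array([ 0.2064405 , -0.58932137,  0.23015839]), 'tool_rot': array([-3.09528184e+00, -5.26319770e-01,  1.18853313e-04]), 'contact_force': array([0.68423185, 0.94441283, 0.08620725]), 'wrist_torque': array([-0.01907666,  0.00404005, -0.00907365]), 'grip_force': 0.0, 'opening': 0.08526932577047969}
```

View pics/top0b.png

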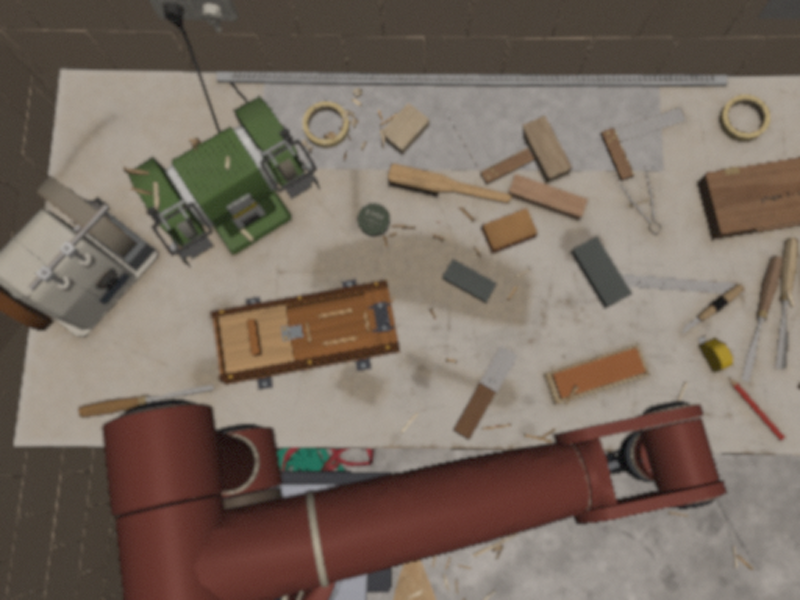

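View pics/scene0.png

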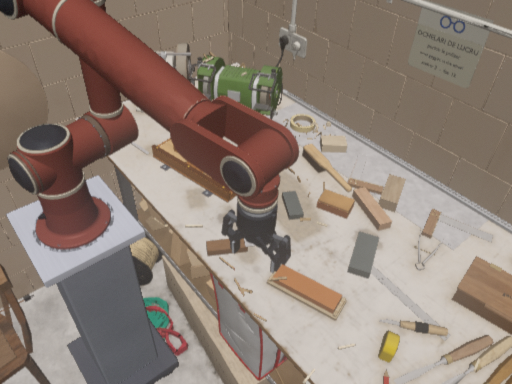

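The top view (800 px scale) shows two dark grey blocks: (470,281), about 50 px long, and (601,271), about 70 px long. The smaller one, at (470,281), is the one meant, and it lies to the right of the case. The case is at (306,331), with the cover at its left end (bar at (254,337)) and the catch at (381,317). In the scene view the stone is at (292,205), the large look-alike at (363,253), and the arm hides part of the case.

Run:
```python
from h import *
im=cv2.imread('pics/top0.png'); cv2.imwrite('pics/c1.png',cv2.resize(im[155:255,130:330],(800,400),interpolation=cv2.INTER_CUBIC))
im=cv2.imread('pics/scene0.png'); 
d=np.load('pics/top0.npz')['d']
S=512/800
P=[(470,281),(601,271),(254,337),(306,331),(345,330),(381,317),(450,310)]
print(np.round(dep('top',[(u*S,v*S) for u,v in P],d),4))
```

```text
[[ 0.5537 -0.3569  0.0171]
 [ 0.5746 -0.6213  0.0283]
 [ 0.4236  0.0649  0.0715]
 [ 0.4476 -0.025   0.0086]
 [ 0.4506 -0.1037  0.008 ]
 [ 0.4724 -0.1777  0.0376]
 [ 0.4962 -0.3169  0.    ]]
```

View pics/c1.png

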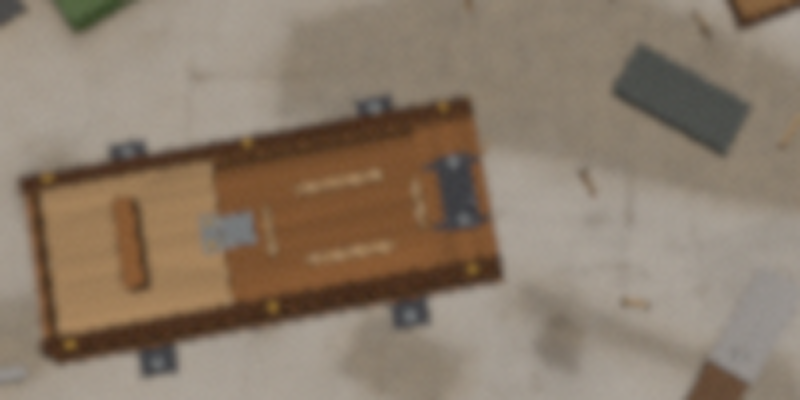

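The crop (4x) shows the stone's top corners near (642,45), (749,107), (727,150) and (615,90). It also shows the case corners near (22,180), (468,100), (500,275) and (48,358), the bar from (122,198) to (136,290), and the catch at (458,190). The smaller grey block is confirmed.

Run:
```python
from h import *
def c(P): return [((u+.5)/4+129.5+.0,(v+.5)/4+154.5) for u,v in P]
def seg(n,seed,r):
    z=np.load(f'pics/{n}0.npz'); im=z['im'].astype(int); d=z['d']
    m=np.zeros(d.shape,np.uint8); v0,u0=seed[1],seed[0]
    g=(im.max(2)<100)&(im.max(2)-im.min(2)<28)
    m[v0-r:v0+r,u0-r:u0+r]=g[v0-r:v0+r,u0-r:u0+r]
    k,l=cv2.connectedComponents(m); vs,us=np.where(l==l[v0,u0])
    uv=np.c_[us,vs]; p=dep(n,uv,d); return uv,p
for n,s in(('top',(301,180)),('scene',(292,205))):
    uv,p=seg(n,s,35); print(n,len(uv),'z med',np.percentile(p[:,2],[5,50,95]).round(4))
    t=p[p[:,2]>.013]; q=atz(n,uv[p[:,2]>.013],.022)[:,:2].astype(np.float32)
    print(cv2.minAreaRect(q), q.mean(0), t.mean(0))
    print('all z',cv2.minAreaRect(atz(n,uv,.022)[:,:2].astype(np.float32)))
print('stone corners',atz('top',c([(642,45),(749,107),(727,150),(615,90)]),.022).round(4).tolist())
C=atz('top',c([(22,180),(468,100),(500,275),(48,358)]),.049)[:,:2]
print('case',C.round(4).tolist(),C.mean(0))
a=C[0]-C[1]; b=C[3]-C[2]; e=C[0]-C[3]; print('len',np.linalg.norm(a),np.linalg.norm(b),np.linalg.norm(e),'yaw deg',[np.degrees(np.arctan2(-w[0],w[1])) for w in(a,b)],np.degrees(np.arctan2(e[1],e[0])))
B=atz('top',c([(112,200),(133,197),(146,287),(125,292)]),.075); print('bar',B.round(4).tolist(),B.mean(0))
print('catch',atz('top',c([(458,190)]),.03))
# bar/case depth checks
z=np.load('pics/top0.npz')['d']
print(dep('top',c([(122,220),(128,245),(133,270),(80,250),(180,250),(330,225),(360,128),(370,290)]),z).round(4).tolist())
```

```text
top 466 z med [0.0108 0.0189 0.0246]
((0.5541240572929382, -0.35380974411964417), (0.10259566456079483, 0.04609443619847298), 60.535247802734375) [ 0.55401284 -0.35486394] [ 0.552851   -0.35461375  0.02631715]
all z ((0.553380012512207, -0.35339051485061646), (0.10259132087230682, 0.04780327156186104), 60.54753875732422)
scene 195997 z med [-0.8038  0.0204  0.5647]
((0.9573836922645569, 0.0951758623123169), (2.357757091522217, 3.13997745513916), 54.43566131591797) [0.91506934 0.17095971] [ 0.59422881 -0.21067025  0.2812867 ]
all z ((0.9573836922645569, 0.0951758623123169), (2.357757091522217, 3.13997745513916), 54.43566131591797)
stone corners [[0.5982, -0.3225, 0.022], [0.548, -0.4076, 0.022], [0.5127, -0.3899, 0.022], [0.5607, -0.3011, 0.022]]
case [[0.4766, 0.157], [0.5444, -0.1854], [0.4066, -0.2128], [0.3396, 0.1276]] [ 0.44180525 -0.02838771]
len 0.3490485914556386 0.3468639788910106 0.140149176808235 yaw deg [np.float64(11.196089148138487), np.float64(11.127990741857156)] 12.14769944854204
bar [[0.4567, 0.0809, 0.075], [0.4592, 0.0653, 0.075], [0.3906, 0.0515, 0.075], [0.3867, 0.0669, 0.075]] [0.42328463 0.06614772 0.075     ]
catch [[ 0.47637819 -0.17813188  0.03      ]]
[[0.4411, 0.0721, 0.0765], [0.4226, 0.0672, 0.0733], [0.404, 0.0628, 0.0712], [0.4247, 0.1125, 0.0354], [0.4252, 0.0352, 0.0374], [0.4529, -0.0752, -0.0004], [0.5205, -0.1019, 0.051], [0.3939, -0.1136, 0.0488]]
```

```bash
cat >> h.py <<'E'
def go(xyz,yaw):  # remaining tool-frame shift (units) after first doing the turn; turn about tool z (units)
    o=ctrl.get_obs(); R=cv2.Rodrigues(o['tool_rot'])[0]; y0=np.degrees(np.arctan2(R[1,1],R[0,1]))
    dy=(yaw-y0+180)%360-180; a=np.radians(yaw)
    R2=np.c_[[np.sin(a)*-1,np.cos(a),0],[np.cos(a),np.sin(a),0],[0,0,-1]]
    R2[:,0]=np.cross(R2[:,1],R2[:,2])
    d=np.array(xyz)-o['tool_pos']
    print('pos',o['tool_pos'].round(4),'yaw %.2f'%y0,'tilt z',R[:,2].round(3),'turn',round(-dy/45,3),'shift after turn',(R2.T@d/.02).round(3),'t',o['t'],'f',o['contact_force'].round(2),'op',o['opening'],o['grip_force'])
E
python3 -c "
from h import *
go((.554,-.354,.15),-29.7)"
```

```text
pos [ 0.2064 -0.5893  0.2302] yaw -70.70 tilt z [-0.     0.002 -1.   ] turn -0.911 shift after turn [18.83   9.265  4.008] t 0.1 f [0.68 0.94 0.09] op 0.08526932577047969 0.0
```

{"fn": "jog_arm", "kwargs": {"plan": [[0, 0, 0, 0, 0, -0.182, 1], [0, 0, 0, 0, 0, -0.182, 1], [0, 0, 0, 0, 0, -0.182, 1], [0, 0, 0, 0, 0, -0.182, 1], [0, 0, 0, 0, 0, -0.183, 1], [0.95, 0.46, 0, 0, 0, 0, 1], [0.95, 0.46, 0, 0, 0, 0, 1], [0.95, 0.46, 0, 0, 0, 0, 1]]}}

```text
t: 0.9
tool_pos: [0.2591, -0.5533, 0.2305]
tool_rot: [-2.716, -1.576, -0.0]
contact_force: [-0.1, 0.2, -0.3]
opening: 0.0854
grip_force: 0.0
```

{"fn": "jog_arm", "kwargs": {"plan": [[0.95, 0.46, 0, 0, 0, 0, 1], [0.95, 0.46, 0, 0, 0, 0, 1], [0.95, 0.46, 0, 0, 0, 0, 1], [0.95, 0.46, 0, 0, 0, 0, 1], [0.95, 0.46, 0, 0, 0, 0, 1], [0.95, 0.46, 0, 0, 0, 0, 1], [0.95, 0.46, 0, 0, 0, 0, 1], [0.95, 0.46, 0, 0, 0, 0, 1]]}}

```text
t: 1.7
tool_pos: [0.3985, -0.4577, 0.2306]
tool_rot: [-2.716, -1.577, 0.0]
contact_force: [-0.3, 0.0, 0.1]
opening: 0.0858
grip_force: 0.0
```

{"fn": "jog_arm", "kwargs": {"plan": [[0.95, 0.46, 0.4, 0, 0, 0, 1], [0.95, 0.46, 0.4, 0, 0, 0, 1], [0.95, 0.46, 0.4, 0, 0, 0, 1], [0.95, 0.46, 0.4, 0, 0, 0, 1], [0.95, 0.46, 0.4, 0, 0, 0, 1], [0.95, 0.46, 0.4, 0, 0, 0, 1], [0.95, 0.46, 0.4, 0, 0, 0, 1], [0, 0, 0, 0, 0, 0, 1]]}}

```text
t: 2.5
tool_pos: [0.5205, -0.3726, 0.1729]
tool_rot: [-2.711, -1.579, 0.001]
contact_force: [-0.8, -0.3, 0.0]
opening: 0.0856
grip_force: 0.0
```

Run:
```python
from h import *
go((.554,-.354,.008),-29.7)
im,d=snap('top','t1'); cv2.imwrite('pics/t1b.png',cv2.resize(im[100:260,200:360,::-1],(600,600),interpolation=cv2.INTER_CUBIC))
im,d=snap('scene','s1'); cv2.imwrite('pics/s1b.png',cv2.resize(im[110:260,130:340,::-1],(800,571),interpolation=cv2.INTER_CUBIC))
```

```text
pos [ 0.5205 -0.3726  0.1729] yaw -29.55 tilt z [-0.002  0.003 -1.   ] turn 0.003 shift after turn [1.639 0.995 8.246] t 2.5 f [-0.81 -0.26  0.02] op 0.08563568469299268 0.0
```

View pics/s1b.png

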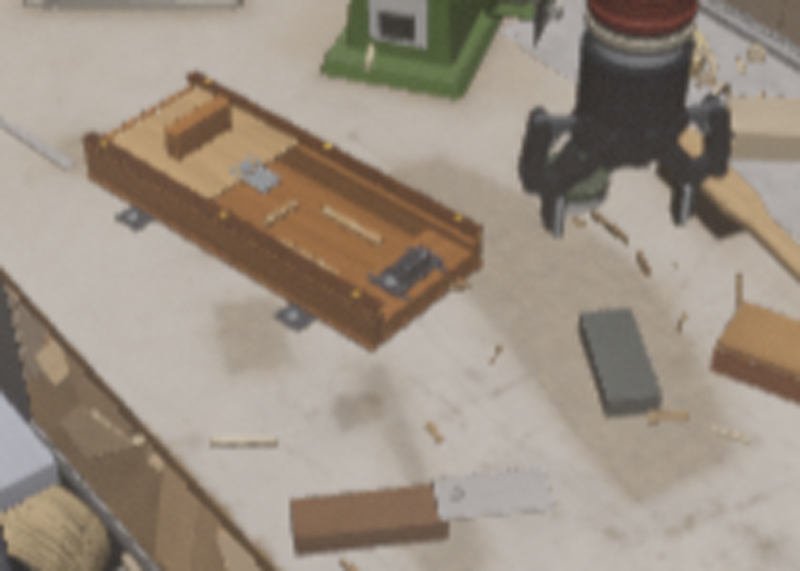

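The scene crop now shows the stone's top corners at (580,316), (630,309), (660,399) and (607,405), and the bar's top from (168,131) to (229,98). The case rails are clear, with corners (190,73), (481,228) and (87,137). I'll triangulate these against the top view.

Run:
```python
from h import *
def c(P): return [((u+.5)/4+129.5,(v+.5)/4+154.5) for u,v in P]
k=800/210
def s(P): return [((u+.5)/k+129.5,(v+.5)/k+109.5) for u,v in P]
def tri(a,b):
    o1,r1=rays('top',c([a])); o2,r2=rays('scene',s([b])); r1,r2=r1[0],r2[0]
    x=np.linalg.lstsq(np.c_[r1,-r2],o2-o1,rcond=None)[0]; p,q=o1+x[0]*r1,o2+x[1]*r2; return ((p+q)/2).round(4),round(np.linalg.norm(p-q),4)
print('stone top ctr',tri((683,97),(619,357)))
print('bar top',tri((129,244),(199,115)))
print('case c0',tri((22,180),(190,73)),'c1',tri((468,100),(481,228)))
print('case c3',tri((48,358),(87,137)))
print('scene stone',atz('scene',s([(580,316),(630,309),(660,399),(607,405)]),.022).round(4).tolist())
B=atz('scene',s([(165,131),(224,95),(233,102),(174,139)]),.075);print('scene bar',B.mean(0))
C=atz('scene',s([(190,73),(481,228),(87,137)]),.049);print('scene case',C.round(4).tolist(),(C[1]+C[2])/2)
```

```text
stone top ctr (array([ 0.5576, -0.3562,  0.0186]), np.float64(0.0025))
bar top (array([0.4253, 0.0645, 0.0767]), np.float64(0.0056))
case c0 (array([0.4754, 0.1567, 0.0513]), np.float64(0.0016)) c1 (array([ 0.5473, -0.187 ,  0.0485]), np.float64(0.0064))
case c3 (array([0.3419, 0.1249, 0.0542]), np.float64(0.0062))
scene stone [[0.5639, -0.3031, 0.022], [0.6031, -0.3224, 0.022], [0.5493, -0.414, 0.022], [0.5114, -0.393, 0.022]]
scene bar [0.42809743 0.06334812 0.075     ]
scene case [[0.4763, 0.16, 0.049], [0.5501, -0.1886, 0.049], [0.3476, 0.13, 0.049]] [ 0.44882288 -0.02929115  0.049     ]
```

{"fn": "jog_arm", "kwargs": {"plan": [[0.55, 0.35, 0.6, 0, 0, 0, 1], [0.55, 0.35, 0.9, 0, 0, 0, 1], [0.53, 0.37, 1, 0, 0, 0, 1], [0, 0, 1, 0, 0, 0, 1], [0, 0, 1, 0, 0, 0, 1], [0, 0, 1, 0, 0, 0, 1], [0, 0, 0, 0, 0, 0, 1], [0, 0, 0, 0, 0, 0, 1]]}}

```text
t: 3.4
tool_pos: [0.5543, -0.3566, 0.064]
tool_rot: [-2.715, -1.577, 0.001]
contact_force: [0.4, -0.5, -0.5]
opening: 0.0857
grip_force: 0.0
```

Run:
```python
from h import *
go((.5555,-.356,.008),-30)
im,d=snap('top','t2'); cv2.imwrite('pics/t2b.png',cv2.resize(im[140:220,255:355,::-1],(800,640)[:2],interpolation=cv2.INTER_CUBIC)[:600])
```

```text
pos [ 0.5543 -0.3566  0.064 ] yaw -29.71 tilt z [-0.002  0.001 -1.   ] turn 0.006 shift after turn [0.056 0.039 2.799] t 3.4 f [ 0.37 -0.47 -0.45] op 0.08567657549028865 0.0
```

{"fn": "jog_arm", "kwargs": {"plan": [[0.05, 0.04, 0.9, 0, 0, 0, 1], [0, 0, 0.9, 0, 0, 0, 1], [0, 0, 0.6, 0, 0, 0, 1], [0, 0, 0.4, 0, 0, 0, 1], [0, 0, 0, 0, 0, 0, 1], [0, 0, 0, 0, 0, 0, -0.2], [0, 0, 0, 0, 0, 0, -0.2], [0, 0, 0, 0, 0, 0, -0.2]], "grip_force": 40}}

```text
t: 4.25
tool_pos: [0.5569, -0.3575, 0.0107]
tool_rot: [2.714, 1.576, 0.002]
contact_force: [-3.5, 1.9, 31.8]
opening: 0.044
grip_force: 30.7
```

{"fn": "jog_arm", "kwargs": {"plan": [[0, 0, 0, 0, 0, 0, -0.2], [0, 0, 0, 0, 0, 0, -0.2], [0, 0, 0, 0, 0, 0, -0.2], [0, 0, 0, 0, 0, 0, -0.2]]}}

```text
t: 4.65
tool_pos: [0.5569, -0.3576, 0.0109]
tool_rot: [2.714, 1.576, 0.002]
contact_force: [1.4, -0.5, 5.8]
opening: 0.0438
grip_force: 43.6
```

{"fn": "jog_arm", "kwargs": {"plan": [[0, 0, 0, 0, 0, 0, 0.4], [0, 0, 0, 0, 0, 0, 0.4], [0, 0, 0, 0, 0, 0, 0.4], [0, 0, -0.34, 0, 0, 0, 0.4], [0, 0, -0.34, 0, 0, 0, 0.4], [0, 0, 0, 0, 0, 0, 0.4], [0, 0, 0, 0, 0, 0, 0.4]]}}

```text
t: 5.35
tool_pos: [0.5562, -0.357, 0.0237]
tool_rot: [2.716, 1.577, 0.001]
contact_force: [-0.3, 0.3, 0.3]
opening: 0.0598
grip_force: 0.0
```

{"fn": "jog_arm", "kwargs": {"plan": [[0, 0, 0, 0, 0, 0, -0.2], [0, 0, 0, 0, 0, 0, -0.2], [0, 0, 0, 0, 0, 0, -0.2], [0, 0, 0, 0, 0, 0, -0.2], [0, 0, 0, 0, 0, 0, -0.2], [0, 0, 0, 0, 0, 0, -0.2]]}}

```text
t: 5.95
tool_pos: [0.5558, -0.3567, 0.0228]
tool_rot: [-2.717, -1.578, 0.0]
contact_force: [0.5, -1.2, 0.1]
opening: 0.0342
grip_force: 0.0
```

{"fn": "jog_arm", "kwargs": {"plan": [[0, 0, -0.3, 0, 0, 0, 0.5], [0, 0, 0, 0, 0, 0, 0.5], [0, 0, 0, 0, 0, 0, 0.5], [0, 0, 0, 0, 0, 0, 0.5], [0, 0, 0.4, 0, 0, 0, 0.5], [0, 0, 0.4, 0, 0, 0, 0.5], [0, 0, 0.32, 0, 0, 0, 0.5], [0, 0, 0, 0, 0, 0, 0.5]], "grip_force": 30}}

```text
t: 6.75
tool_pos: [0.5546, -0.3558, 0.0042]
tool_rot: [-2.714, -1.576, 0.002]
contact_force: [-0.2, 0.9, -0.2]
opening: 0.0643
grip_force: 0.0
```

{"fn": "jog_arm", "kwargs": {"plan": [[0, 0, 0, 0, 0, 0, 0.15], [0, 0, 0, 0, 0, 0, 0.05], [0, 0, 0, 0, 0, 0, 0], [0, 0, 0, 0, 0, 0, -0.1], [0, 0, 0, 0, 0, 0, -0.2], [0, 0, 0, 0, 0, 0, -0.2], [0, 0, 0, 0, 0, 0, -0.2]]}}

```text
t: 7.45
tool_pos: [0.5562, -0.357, 0.007]
tool_rot: [2.716, 1.577, 0.001]
contact_force: [1.2, -1.0, 2.1]
opening: 0.044
grip_force: 32.6
```

{"fn": "jog_arm", "kwargs": {"plan": [[0, 0, -0.3, 0, 0, 0, -0.2], [0, 0, -0.8, 0, 0, 0, -0.2], [0, 0, -1, 0, 0, 0, -0.2], [0, 0, -1, 0, 0, 0, -0.2], [0, 0, -1, 0, 0, 0, -0.2], [0, 0, -1, 0, 0, -0.1, -0.2], [0, 0, -0.8, 0, 0, -0.13, -0.2], [0, 0, 0, 0, 0, -0.13, -0.2]], "grip_force": 45}}

```text
t: 8.25
tool_pos: [0.5569, -0.3576, 0.1285]
tool_rot: [2.459, 1.947, 0.002]
contact_force: [0.6, 0.5, -3.9]
opening: 0.044
grip_force: 48.3
```

{"fn": "jog_arm", "kwargs": {"plan": [[0, 0, 0, 0, 0, -0.13, -0.2], [0, 0, 0, 0, 0, -0.13, -0.2], [0, 0, 0, 0, 0, -0.13, -0.2], [0, 0, 0, 0, 0, -0.16, -0.2], [0, 0, 0, 0, 0, 0, -0.2]]}}

```text
t: 8.75
tool_pos: [0.5552, -0.3562, 0.1245]
tool_rot: [-1.992, -2.427, 0.0]
contact_force: [-0.0, 0.2, -4.0]
opening: 0.0441
grip_force: 48.2
```

```bash
python3 -c "
from h import *
go((.4565,-.0898,.10),11.2)"
```

```text
pos [ 0.5552 -0.3562  0.1245] yaw 11.23 tilt z [-0.001  0.001 -1.   ] turn 0.001 shift after turn [14.026 -2.255  1.224] t 8.75 f [-0.02  0.18 -4.01] op 0.04406000175053917 48.17071616649628
```

{"fn": "jog_arm", "kwargs": {"plan": [[0.5, -0.15, 0, 0, 0, 0, -0.2], [0.93, -0.15, 0, 0, 0, 0, -0.2], [0.93, -0.15, 0, 0, 0, 0, -0.2], [0.93, -0.15, 0, 0, 0, 0, -0.2], [0.93, -0.15, 0, 0, 0, 0, -0.2], [0.93, -0.15, 0, 0, 0, 0, -0.2], [0.93, -0.15, 0, 0, 0, 0, -0.2], [0.93, -0.15, 0, 0, 0, 0, -0.2]]}}

```text
t: 9.55
tool_pos: [0.5039, -0.2224, 0.1245]
tool_rot: [-1.995, -2.426, -0.0]
contact_force: [-0.1, 0.4, -4.3]
opening: 0.0437
grip_force: 48.2
```

{"fn": "jog_arm", "kwargs": {"plan": [[0.93, -0.15, 0, 0, 0, 0, -0.2], [0.93, -0.15, 0, 0, 0, 0, -0.2], [0.93, -0.15, 0, 0, 0, 0, -0.2], [0.93, -0.15, 0, 0, 0, 0, -0.2], [0.93, -0.15, 0, 0, 0, 0, -0.2], [0.93, -0.15, 0, 0, 0, 0, -0.2], [0.93, -0.15, 0.5, 0, 0, 0, -0.2], [0.51, 0, 0.7, 0, 0, 0, -0.2]]}}

```text
t: 10.35
tool_pos: [0.4569, -0.0889, 0.1009]
tool_rot: [1.992, 2.427, 0.001]
contact_force: [0.2, 0.3, -3.8]
opening: 0.0436
grip_force: 48.2
```

{"fn": "jog_arm", "kwargs": {"plan": [[0, 0, 0, 0, 0, 0, -0.2], [0, 0, 0, 0, 0, 0, -0.2]]}}

```text
t: 10.55
tool_pos: [0.4566, -0.0901, 0.0999]
tool_rot: [-1.992, -2.428, 0.001]
contact_force: [0.5, -0.1, -4.2]
opening: 0.0437
grip_force: 48.1
```

Run:
```python
from h import *
go((.4565,-.0898,.10),11.2)
im,d=snap('scene','s3'); cv2.imwrite('pics/s3b.png',cv2.resize(im[110:215,145:285,::-1],(800,600),interpolation=cv2.INTER_CUBIC))
```

```text
pos [ 0.4566 -0.0901  0.0999] yaw 11.26 tilt z [-0.001 -0.    -1.   ] turn 0.001 shift after turn [ 0.018 -0.001 -0.006] t 10.55 f [ 0.47 -0.14 -4.24] op 0.04366812233794163 48.122658133506775
```

View pics/s3b.png

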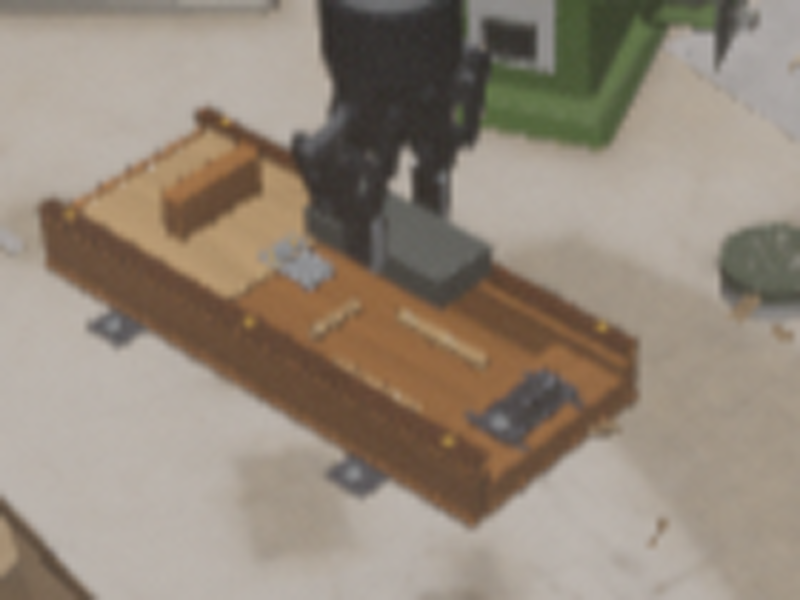

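The picture shows the stone held level above the case, with its -y end top corners at (493,252) and (441,287) and the cleats clear below it. I'll fix the cradle centre from the cleats in both views, and the stone's offset in the grip.

Run:
```python
from h import *
def c(P): return [((u+.5)/4+129.5,(v+.5)/4+154.5) for u,v in P]
k=800/140
def s(P): return [((u+.5)/k+144.5,(v+.5)/k+109.5) for u,v in P]
T=atz('top',c([(270,229),(419,199),(339,182),(350,253)]),.015)
print('top cleats +y,-y,+x,-x',T.round(4).tolist(), 'ctr',(T[0]+T[1])/2,(T[2]+T[3])/2)
S=atz('scene',s([(336,318),(443,337),(381,384)]),.015)
print('scene +y,+x,-x',S.round(4).tolist(),'ctr',(S[1]+S[2])/2)
a=np.radians(11.2); Y=np.array([-np.sin(a),np.cos(a),0]);X=np.array([np.cos(a),np.sin(a),0]); w=np.array([.4565,-.0898,0])
for n,P in(('T',T),('S',S)): print(n,[(round(1e3*(p-w)@X,1),round(1e3*(p-w)@Y,1)) for p in P])
P=atz('scene',s([(493,252),(441,287),(308,210)]),.115); print('stone corners rel TCP',[(round(1e3*(p-w)@X,1),round(1e3*(p-w)@Y,1)) for p in P])
# top view corners via depth segment
im,d=snap('top','t3'); K,k1,R,t=cam('top'); 
m=(im.max(2)<100)&(im.max(2).astype(int)-im.min(2)<28)
p=None
for n,f in(('top','t3'),('scene','s3')):
    z=np.load(f'pics/{f}.npz'); d=z['d']; im=z['im'].astype(int); vs,us=np.mgrid[0:384,0:512]; uv=np.c_[us.ravel(),vs.ravel()]
    p=dep(n,uv,d); col=im.reshape(-1,3); r=(p-w); x,y=r@X,r@Y
    g=(abs(x)<.03)&(y>-.07)&(y<-.02)&(p[:,2]>.09)&(p[:,2]<.13)&(d.ravel()>0)
    print(n,g.sum(),'x',np.percentile(x[g],[2,98])*1e3,'y',np.percentile(y[g],[2])*1e3,'z',np.percentile(p[g,2],[10,50,90]))
    g=(abs(x)<.03)&(y<.07)&(y>.02)&(p[:,2]>.09)&(p[:,2]<.13); 
    if g.sum(): print('  +y end',np.percentile(y[g],98)*1e3,np.median(p[g,2]))
```

```text
top cleats +y,-y,+x,-x [[0.4464, -0.03, 0.015], [0.4718, -0.1467, 0.015], [0.4848, -0.083, 0.015], [0.4279, -0.0936, 0.015]] ctr [ 0.45906154 -0.08835465  0.015     ] [ 0.4563391  -0.08829191  0.015     ]
scene +y,+x,-x [[0.4486, -0.0307, 0.015], [0.4888, -0.084, 0.015], [0.435, -0.0965, 0.015]] ctr [ 0.46190757 -0.0902717   0.015     ]
T [(np.float64(1.7), np.float64(60.6)), (np.float64(3.9), np.float64(-58.7)), (np.float64(29.0), np.float64(1.2)), (np.float64(-28.8), np.float64(1.8))]
S [(np.float64(3.7), np.float64(59.5)), (np.float64(32.8), np.float64(-0.6)), (np.float64(-22.4), np.float64(-2.4))]
stone corners rel TCP [(np.float64(18.1), np.float64(-54.6)), (np.float64(-23.7), np.float64(-54.0)), (np.float64(-22.0), np.float64(49.3))]
top 134 x [-24.1797078   17.35432007] y [-49.46341041] z [0.10796178 0.11290075 0.11736469]
  +y end 54.707203386648196 0.11199953405061369
scene 170 x [-24.82992296  20.25780294] y [-52.64518815] z [0.09972164 0.11367564 0.11690256]
  +y end 52.22677997764006 0.10934188072340312
```

{"fn": "jog_arm", "kwargs": {"plan": [[0, 0.15, 0.8, 0, 0, 0, -0.2], [0, 0, 1, 0, 0, 0, -0.2], [0, 0, 0.9, 0, 0, 0, -0.2], [0, 0, 0.5, 0, 0, 0, -0.2], [0, 0, 0, 0, 0, 0, -0.2], [0, 0, 0, 0, 0, 0, -0.2]]}}

```text
t: 11.25
tool_pos: [0.4606, -0.0902, 0.0372]
tool_rot: [1.993, 2.427, 0.0]
contact_force: [0.3, 0.1, -4.7]
opening: 0.0438
grip_force: 48.1
```

Run:
```python
from h import *
go((.4565,-.0898,.015),11.2)
im,d=snap('scene','s4'); a=cv2.resize(im[120:200,180:270,::-1],(675,600),interpolation=cv2.INTER_CUBIC); cv2.imwrite('pics/s4b.png',a)
im,d=snap('top','t4'); a=cv2.resize(im[180:240,160:260,::-1],(800,480),interpolation=cv2.INTER_CUBIC); cv2.imwrite('pics/t4b.png',a)
```

```text
pos [ 0.4606 -0.0902  0.0372] yaw 11.22 tilt z [ 0.001 -0.    -1.   ] turn 0.0 shift after turn [ 0.058 -0.197  1.112] t 11.25 f [ 0.27  0.12 -4.7 ] op 0.04378973272086329 48.1428998708725
```

View pics/s4b.png

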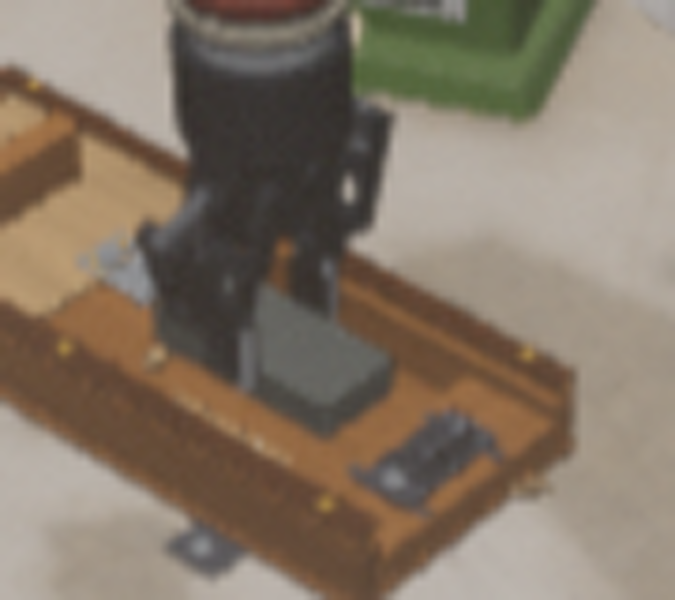

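View pics/t4b.png

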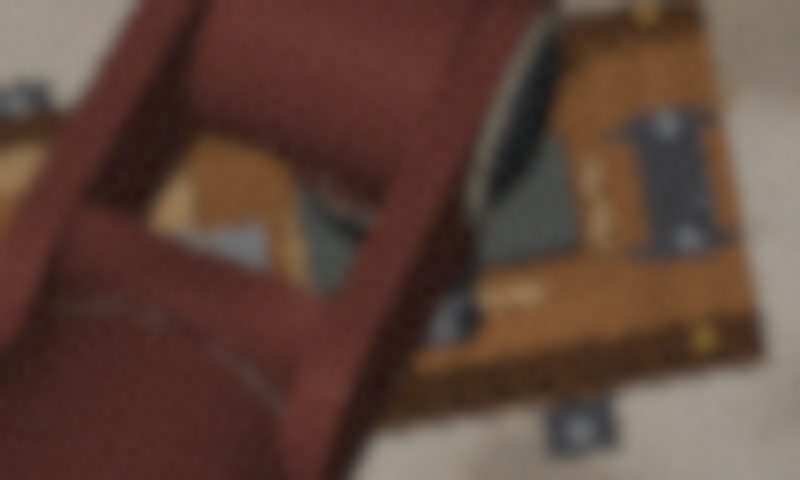

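Both crops show the stone just above the cradle. In the top crop its -y end edge runs (565,138)-(578,247). In the scene crop its -y end top corners are (392,356) and (323,412), and the near cleat runs (180,400)-(293,460).

Run:
```python
from h import *
def T(P): return [((u+.5)/8+159.5,(v+.5)/8+179.5) for u,v in P]
def S(P): return [((u+.5)/7.5+179.5,(v+.5)/7.5+119.5) for u,v in P]
a=np.radians(11.2); Y=np.array([-np.sin(a),np.cos(a),0]);X=np.array([np.cos(a),np.sin(a),0]); w=np.array([.4606,-.0902,0])
def rel(n,uv,z): return [(round(1e3*(p-w)@X,1),round(1e3*(p-w)@Y,1)) for p in atz(n,uv,z)]
print('stone top',rel('top',T([(565,138),(578,247)]),.052),'left near corner',rel('top',T([(335,297)]),.052))
print('cleats top -y',rel('top',T([(587,155),(607,239)]),.015),'-x',rel('top',T([(375,319),(546,291)]),.015))
print('stone scene',rel('scene',S([(392,356),(323,412)]),.052),rel('scene',S([(390,380),(325,437)]),.030))
print('cleat scene -x',rel('scene',S([(180,400),(293,460)]),.015))
k=800/140
s=lambda P:[((u+.5)/k+144.5,(v+.5)/k+109.5) for u,v in P]
print('cleats s3 +y',rel('scene',s([(312,332),(357,303)]),.015),'+x',rel('scene',s([(400,313),(487,362)]),.015),'-x',rel('scene',s([(338,360),(425,408)]),.015))
c=lambda P:[((u+.5)/4+129.5,(v+.5)/4+154.5) for u,v in P]
print('top0 +y',rel('top',c([(267,207),(274,250)]),.015),'+x',rel('top',c([(297,190),(380,175)]),.015))
```

```text
stone top [(np.float64(18.3), np.float64(-50.1)), (np.float64(-24.9), np.float64(-47.9))] left near corner [(np.float64(-27.1), np.float64(46.8))]
cleats top -y [(np.float64(18.1), np.float64(-56.0)), (np.float64(-16.7), np.float64(-58.1))] -x [(np.float64(-31.5), np.float64(36.7)), (np.float64(-32.8), np.float64(-31.0))]
stone scene [(np.float64(23.4), np.float64(-48.8)), (np.float64(-24.3), np.float64(-51.5))] [(np.float64(30.1), np.float64(-41.4)), (np.float64(-17.4), np.float64(-45.8))]
cleat scene -x [(np.float64(-28.9), np.float64(31.9)), (np.float64(-25.4), np.float64(-33.7))]
cleats s3 +y [(np.float64(-19.0), np.float64(62.2)), (np.float64(18.3), np.float64(61.2))] +x [(np.float64(28.5), np.float64(35.2)), (np.float64(29.0), np.float64(-34.4))] -x [(np.float64(-27.3), np.float64(32.6)), (np.float64(-25.0), np.float64(-34.8))]
top0 +y [(np.float64(15.6), np.float64(61.4)), (np.float64(-19.4), np.float64(61.2))] +x [(np.float64(24.8), np.float64(36.1)), (np.float64(24.8), np.float64(-30.4))]
```

{"fn": "jog_arm", "kwargs": {"plan": [[0, 0.03, 0.3, 0, 0, 0, -0.2], [0, 0, 0.3, 0, 0, 0, -0.2], [0, 0, 0.2, 0, 0, 0, -0.2], [0, 0, 0.1, 0, 0, 0, -0.2], [0, 0, 0, 0, 0, 0, -0.2]]}}

```text
t: 11.85
tool_pos: [0.46, -0.0894, 0.0179]
tool_rot: [-1.992, -2.427, 0.001]
contact_force: [0.2, 0.3, -3.6]
opening: 0.044
grip_force: 48.2
```

{"fn": "jog_arm", "kwargs": {"plan": [[0, 0, 0.08, 0, 0, 0, -0.2], [0, 0, 0.08, 0, 0, 0, -0.2], [0, 0, 0, 0, 0, 0, -0.2]]}}

```text
t: 12.15
tool_pos: [0.4605, -0.0896, 0.0152]
tool_rot: [-1.993, -2.428, 0.0]
contact_force: [-0.7, 0.8, -4.9]
opening: 0.0439
grip_force: 48.2
```

{"fn": "jog_arm", "kwargs": {"plan": [[0, 0, 0.05, 0, 0, 0, -0.2], [0, 0, 0.04, 0, 0, 0, -0.2], [0, 0, 0, 0, 0, 0, 0.1], [0, 0, 0, 0, 0, 0, 0.3], [0, 0, 0, 0, 0, 0, 0.3], [0, 0, 0, 0, 0, 0, 0.3], [0, 0, 0, 0, 0, 0, 0.3]]}}

```text
t: 12.85
tool_pos: [0.4606, -0.0896, 0.0136]
tool_rot: [1.993, 2.428, 0.0]
contact_force: [0.0, -0.8, -0.5]
opening: 0.0554
grip_force: 0.0
```

{"fn": "jog_arm", "kwargs": {"plan": [[0, 0, -0.4, 0, 0, 0, 0.3], [0, 0, -0.8, 0, 0, 0, 0.3], [0, 0, -1, 0, 0, 0, 0.3], [0, 0, -1, 0, 0, 0, 0.3], [0, 0, -1, 0, 0, 0, 0.3], [0, 0, -1, 0, 0, 0, 0.5], [0, 0, -0.4, 0, 0, 0, 1], [0, 0, 0, 0, 0, 0, 1]]}}

```text
t: 13.65
tool_pos: [0.4615, -0.0899, 0.1272]
tool_rot: [1.991, 2.426, 0.002]
contact_force: [-0.7, -0.6, 0.4]
opening: 0.0854
grip_force: 0.0
```

Run:
```python
from h import *
go((.4265,.0645,.11),-78.8)
im,d=snap('scene','s5'); a=cv2.resize(im[110:215,145:285,::-1],(800,600),interpolation=cv2.INTER_CUBIC); cv2.imwrite('pics/s5b.png',a)
```

```text
pos [ 0.4615 -0.0899  0.1272] yaw 11.24 tilt z [ 0.003 -0.001 -1.   ] turn 2.001 shift after turn [-0.218 -7.914  0.862] t 13.65 f [-0.67 -0.6   0.38] op 0.08537886410843958 0.0
```

View pics/s5b.png

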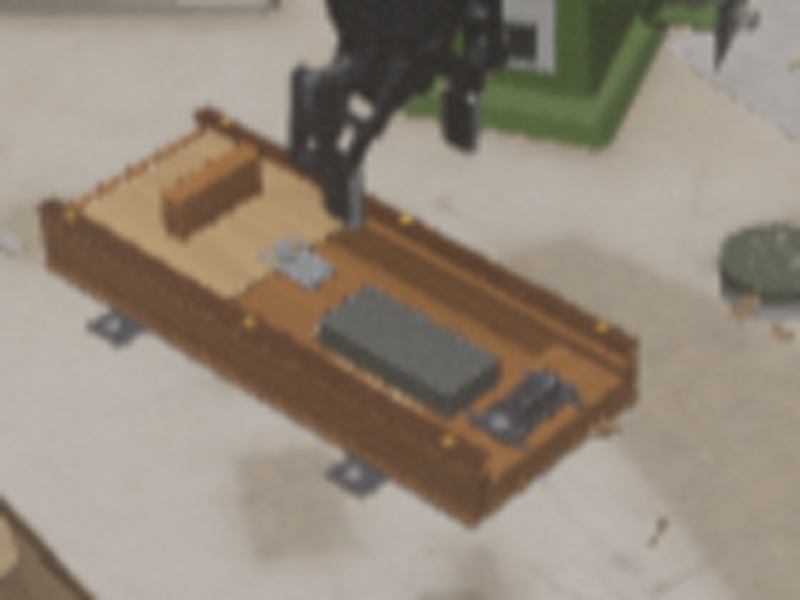

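The stone lies flat in the cradle (centre (410,345)). Next is the cover bar.

{"fn": "jog_arm", "kwargs": {"plan": [[0, 0, 0, 0, 0, 0.182, 1], [0, 0, 0, 0, 0, 0.182, 1], [0, 0, 0, 0, 0, 0.182, 1], [0, 0, 0, 0, 0, 0.182, 1], [0, 0, 0, 0, 0, 0.182, 1], [0, 0, 0, 0, 0, 0.182, 1], [0, 0, 0, 0, 0, 0.182, 1], [0, 0, 0, 0, 0, 0.182, 1]]}}

```text
t: 14.5
tool_pos: [0.4594, -0.0892, 0.1236]
tool_rot: [-2.991, -0.954, 0.004]
contact_force: [0.6, -1.3, 0.5]
opening: 0.0855
grip_force: 0.0
```

{"fn": "jog_arm", "kwargs": {"plan": [[0, 0, 0, 0, 0, 0.182, 1], [0, 0, 0, 0, 0, 0.182, 1], [0, 0, 0, 0, 0, 0.18, 1], [0, -0.9, 0, 0, 0, 0, 1], [0, -0.9, 0, 0, 0, 0, 1], [0, -0.9, 0, 0, 0, 0, 1], [0, -0.9, 0, 0, 0, 0, 1], [0, -0.9, 0, 0, 0, 0, 1]]}}

```text
t: 15.3
tool_pos: [0.4417, -0.0005, 0.1237]
tool_rot: [-3.126, -0.307, 0.005]
contact_force: [0.2, -0.2, -0.5]
opening: 0.0854
grip_force: 0.0
```

{"fn": "jog_arm", "kwargs": {"plan": [[-0.2, -0.9, 0, 0, 0, 0, 1], [0, -0.9, 0, 0, 0, 0, 1], [0, -0.9, 0, 0, 0, 0, 1], [0, -0.8, 0, 0, 0, 0, 1], [0, 0, 0, 0, 0, 0, 1]]}}

```text
t: 15.8
tool_pos: [0.424, 0.0678, 0.1238]
tool_rot: [-3.125, -0.311, 0.005]
contact_force: [0.5, 0.1, -0.1]
opening: 0.0855
grip_force: 0.0
```

```bash
python3 -c "
from h import *
go((.4265,.066,.047),-78.8)"
```

```text
pos [0.424  0.0678 0.1238] yaw -78.62 tilt z [-0.003  0.    -1.   ] turn 0.004 shift after turn [0.106 0.112 3.84 ] t 15.8 f [ 0.54  0.15 -0.07] op 0.08549842754853339 0.0
```

{"fn": "jog_arm", "kwargs": {"plan": [[0.1, 0.1, 0.8, 0, 0, 0, 1], [0, 0, 0.9, 0, 0, 0, 1], [0, 0, 0.9, 0, 0, 0, 1], [0, 0, 0.7, 0, 0, 0, 1], [0, 0, 0.4, 0, 0, 0, 0.5], [0, 0, 0, 0, 0, 0, 0], [0, 0, 0, 0, 0, 0, -0.3], [0, 0, 0, 0, 0, 0, -0.45]], "grip_force": 30}}

```text
t: 16.6
tool_pos: [0.4285, 0.0649, 0.0524]
tool_rot: [3.126, 0.308, 0.002]
contact_force: [-0.0, -0.3, 0.6]
opening: 0.028
grip_force: 0.0
```

{"fn": "jog_arm", "kwargs": {"plan": [[0, 0, 0, 0, 0, 0, -0.55], [0, 0, 0, 0, 0, 0, -0.6], [0, 0, 0, 0, 0, 0, -0.65], [0, 0, 0, 0, 0, 0, -0.8], [0, 0, 0, 0, 0, 0, -0.8], [0, 0, 0, 0, 0, 0, -0.8]]}}

```text
t: 17.2
tool_pos: [0.4285, 0.0654, 0.0525]
tool_rot: [-3.126, -0.308, -0.002]
contact_force: [-1.3, 2.5, 5.3]
opening: 0.0153
grip_force: 29.9
```

```bash
python3 -c "
from h import *
go((.4265,.066,.049),-78.8)"
```

```text
pos [0.4285 0.0654 0.0525] yaw -78.75 tilt z [ 0.001  0.001 -1.   ] turn 0.001 shift after turn [-0.09  -0.05   0.174] t 17.2 f [-1.32  2.53  5.33] op 0.015327452113887894 29.922578930854797
```

{"fn": "jog_arm", "kwargs": {"plan": [[0, 0.1, -0.03, 0, 0, 0, -0.8], [0, 0.3, 0, 0, 0, 0, -0.8], [0, 0.5, 0, 0, 0, 0, -0.8], [0, 0.5, 0, 0, 0, 0, -0.8], [0, 0.5, 0, 0, 0, 0, -0.8], [0, 0.5, 0, 0, 0, 0, -0.8], [0, 0.3, 0, 0, 0, 0, -0.8], [0, 0.1, 0, 0, 0, 0, -0.8]], "grip_force": 45}}

```text
t: 18.0
tool_pos: [0.439, 0.0095, 0.0525]
tool_rot: [-3.126, -0.306, -0.001]
contact_force: [-0.2, 4.7, 5.6]
opening: 0.0153
grip_force: 45.7
```

```bash
cat >> h.py <<'E'
def st():
    o=ctrl.get_obs(); a=np.radians(11.2); Y=np.array([-np.sin(a),np.cos(a),0]);X=np.array([np.cos(a),np.sin(a),0])
    r=o['tool_pos']-np.array([.4285,.0654,.0525]); f=o['contact_force']
    print('t %.2f cover y %.1f lat %.1f z %.1f  fX %.1f fY %.1f fZ %.1f op %.4f grip %.1f'%(o['t'],96.3+1e3*r@Y,1e3*r@X,1e3*r[2],f@X,f@Y,f[2],o['opening'],o['grip_force']),'torque',o['wrist_torque'].round(2))
E
python3 -c "
from h import *
st()"
```

```text
t 18.00 cover y 39.5 lat -0.5 z 0.0  fX 0.7 fY 4.7 fZ 5.6 op 0.0153 grip 45.7 torque [ 0.77  0.06 -0.02]
```

{"fn": "jog_arm", "kwargs": {"plan": [[0, 0.2, -0.05, 0, 0, 0, -0.8], [0, 0.5, 0, 0, 0, 0, -0.8], [0, 0.5, 0, 0, 0, 0, -0.8], [0, 0.5, 0, 0, 0, 0, -0.8], [0, 0.5, 0, 0, 0, 0, -0.8], [0, 0.3, 0, 0, 0, 0, -0.8], [0, 0.2, 0, 0, 0, 0, -0.8]]}}

```text
t: 18.7
tool_pos: [0.4489, -0.0437, 0.0527]
tool_rot: [3.127, 0.306, -0.002]
contact_force: [0.4, 0.3, -1.6]
opening: 0.0151
grip_force: 44.6
```

```bash
python3 -c "
from h import *
st()"
```

```text
t 18.70 cover y -14.7 lat -1.2 z 0.2  fX 0.5 fY 0.3 fZ -1.6 op 0.0151 grip 44.6 torque [0.07 0.02 0.05]
```

{"fn": "jog_arm", "kwargs": {"plan": [[0.03, 0.3, 0, 0, 0, 0, -0.8], [0, 0.3, 0, 0, 0, 0, -0.8], [0, 0, 0, 0, 0, 0, -0.8]]}}

```text
t: 19.0
tool_pos: [0.4522, -0.0551, 0.053]
tool_rot: [3.126, 0.307, -0.0]
contact_force: [-1.1, -0.3, -1.9]
opening: 0.0151
grip_force: 44.5
```

{"fn": "jog_arm", "kwargs": {"plan": [[0, 0.1, 0, 0, 0, 0, -0.8], [0, 0.1, 0, 0, 0, 0, -0.8], [0, 0, 0, 0, 0, 0, -0.8]]}}

```text
t: 19.3
tool_pos: [0.4529, -0.0585, 0.0531]
tool_rot: [3.126, 0.308, 0.0]
contact_force: [-0.7, -0.7, -1.8]
opening: 0.015
grip_force: 44.5
```

{"fn": "jog_arm", "kwargs": {"plan": [[0, 0.1, 0, 0, 0, 0, -0.8], [0, 0.1, 0, 0, 0, 0, -0.8], [0, 0, 0, 0, 0, 0, -0.8]]}}

```text
t: 19.6
tool_pos: [0.4537, -0.0626, 0.0532]
tool_rot: [3.126, 0.307, 0.0]
contact_force: [0.5, 1.1, -1.7]
opening: 0.0151
grip_force: 44.5
```

```bash
python3 -c "
from h import *
st()"
```

```text
t 19.60 cover y -34.1 lat -0.1 z 0.7  fX 0.7 fY 1.0 fZ -1.7 op 0.0151 grip 44.5 torque [ 0.04 -0.05 -0.06]
```

{"fn": "jog_arm", "kwargs": {"plan": [[0, 0.05, 0, 0, 0, 0, -0.8], [0, 0.05, 0, 0, 0, 0, -0.8], [0, 0, 0, 0, 0, 0, -0.8]]}}

```text
t: 19.9
tool_pos: [0.4541, -0.0644, 0.0531]
tool_rot: [3.126, 0.307, 0.0]
contact_force: [-0.3, -0.1, -2.4]
opening: 0.0151
grip_force: 44.5
```

{"fn": "jog_arm", "kwargs": {"plan": [[0, 0.05, 0, 0, 0, 0, -0.8], [0, 0.05, 0, 0, 0, 0, -0.8], [0, 0, 0, 0, 0, 0, -0.8]]}}

```text
t: 20.2
tool_pos: [0.4545, -0.0664, 0.0531]
tool_rot: [3.126, 0.308, 0.0]
contact_force: [0.5, -0.0, -2.4]
opening: 0.0149
grip_force: 44.5
```

{"fn": "jog_arm", "kwargs": {"plan": [[0, 0.05, 0, 0, 0, 0, -0.8], [0, 0.05, 0, 0, 0, 0, -0.8], [0, 0, 0, 0, 0, 0, -0.8]]}}

```text
t: 20.5
tool_pos: [0.4549, -0.0684, 0.0531]
tool_rot: [3.126, 0.307, 0.0]
contact_force: [0.4, 0.5, -2.7]
opening: 0.0153
grip_force: 44.5
```

{"fn": "jog_arm", "kwargs": {"plan": [[0, 0.05, 0, 0, 0, 0, -0.8], [0, 0.05, 0, 0, 0, 0, -0.8], [0, 0, 0, 0, 0, 0, -0.8]]}}

```text
t: 20.8
tool_pos: [0.4553, -0.0704, 0.0531]
tool_rot: [3.126, 0.308, 0.0]
contact_force: [0.6, 1.1, -2.4]
opening: 0.0153
grip_force: 44.5
```

```bash
python3 -c "
from h import *
st()"
```

```text
t 20.80 cover y -42.1 lat -0.1 z 0.6  fX 0.8 fY 1.0 fZ -2.4 op 0.0153 grip 44.5 torque [0.   0.04 0.02]
```

{"fn": "jog_arm", "kwargs": {"plan": [[0, 0.05, 0, 0, 0, 0, -0.8], [0, 0.05, 0, 0, 0, 0, -0.8], [0, 0, 0, 0, 0, 0, -0.8]]}}

```text
t: 21.1
tool_pos: [0.4556, -0.0723, 0.0531]
tool_rot: [3.126, 0.308, -0.0]
contact_force: [-0.1, 0.8, -3.3]
opening: 0.0151
grip_force: 44.5
```

{"fn": "jog_arm", "kwargs": {"plan": [[0, 0.05, 0, 0, 0, 0, -0.8], [0, 0.05, 0, 0, 0, 0, -0.8], [0, 0, 0, 0, 0, 0, -0.8]]}}

```text
t: 21.4
tool_pos: [0.4561, -0.0743, 0.0531]
tool_rot: [3.126, 0.308, 0.0]
contact_force: [-0.5, -0.4, -0.8]
opening: 0.0149
grip_force: 44.5
```

{"fn": "jog_arm", "kwargs": {"plan": [[0, 0.05, 0, 0, 0, 0, -0.8], [0, 0.05, 0, 0, 0, 0, -0.8], [0, 0, 0, 0, 0, 0, -0.8]]}}

```text
t: 21.7
tool_pos: [0.4564, -0.0762, 0.0531]
tool_rot: [3.126, 0.308, 0.0]
contact_force: [-0.0, 0.4, -2.0]
opening: 0.015
grip_force: 44.5
```

{"fn": "jog_arm", "kwargs": {"plan": [[0, 0.05, 0, 0, 0, 0, -0.8], [0, 0.05, 0, 0, 0, 0, -0.8], [0, 0, 0, 0, 0, 0, -0.8]]}}

```text
t: 22.0
tool_pos: [0.4568, -0.0782, 0.0531]
tool_rot: [3.126, 0.308, -0.0]
contact_force: [0.2, -0.4, -2.4]
opening: 0.0152
grip_force: 44.5
```

```bash
python3 -c "
from h import *
st()"
```

```text
t 22.00 cover y -50.0 lat -0.1 z 0.6  fX 0.1 fY -0.5 fZ -2.4 op 0.0152 grip 44.5 torque [0.01 0.03 0.02]
```

{"fn": "jog_arm", "kwargs": {"plan": [[0, 0.05, 0, 0, 0, 0, -0.8], [0, 0.05, 0, 0, 0, 0, -0.8], [0, 0, 0, 0, 0, 0, -0.8]]}}

```text
t: 22.3
tool_pos: [0.4572, -0.0802, 0.0531]
tool_rot: [3.126, 0.307, 0.0]
contact_force: [-0.2, 0.4, -3.0]
opening: 0.0152
grip_force: 44.5
```

{"fn": "jog_arm", "kwargs": {"plan": [[0, 0.05, 0, 0, 0, 0, -0.8], [0, 0.05, 0, 0, 0, 0, -0.8], [0, 0, 0, 0, 0, 0, -0.8]]}}

```text
t: 22.6
tool_pos: [0.4576, -0.082, 0.0532]
tool_rot: [-3.126, -0.308, -0.0]
contact_force: [-1.0, 0.8, -2.3]
opening: 0.0148
grip_force: 44.6
```

{"fn": "jog_arm", "kwargs": {"plan": [[0, 0.05, 0, 0, 0, 0, -0.8], [0, 0.05, 0, 0, 0, 0, -0.8], [0, 0, 0, 0, 0, 0, -0.8]]}}

```text
t: 22.9
tool_pos: [0.4579, -0.0838, 0.0532]
tool_rot: [-3.126, -0.308, 0.0]
contact_force: [-1.0, 3.2, -0.5]
opening: 0.0151
grip_force: 44.8
```

{"fn": "jog_arm", "kwargs": {"plan": [[0, 0.05, 0, 0, 0, 0, -0.8], [0, 0.05, 0, 0, 0, 0, -0.8], [0, 0, 0, 0, 0, 0, -0.8]]}}

```text
t: 23.2
tool_pos: [0.4583, -0.0857, 0.0532]
tool_rot: [-3.126, -0.308, 0.0]
contact_force: [-0.0, 3.9, 0.2]
opening: 0.0149
grip_force: 44.9
```

```bash
python3 -c "
from h import *
st()"
```

```text
t 23.20 cover y -57.8 lat -0.1 z 0.7  fX 0.8 fY 3.8 fZ 0.2 op 0.0149 grip 44.9 torque [ 0.73  0.07 -0.06]
```

{"fn": "jog_arm", "kwargs": {"plan": [[0, 0.05, 0, 0, 0, 0, -0.8], [0, 0.05, 0, 0, 0, 0, -0.8], [0, 0, 0, 0, 0, 0, -0.8]]}}

```text
t: 23.5
tool_pos: [0.4587, -0.0876, 0.0532]
tool_rot: [-3.126, -0.307, 0.0]
contact_force: [-1.4, 4.2, 1.1]
opening: 0.0151
grip_force: 45.0
```

{"fn": "jog_arm", "kwargs": {"plan": [[0, 0.05, 0, 0, 0, 0, -0.8], [0, 0.05, 0, 0, 0, 0, -0.8], [0, 0, 0, 0, 0, 0, -0.8]]}}

```text
t: 23.8
tool_pos: [0.4592, -0.0896, 0.0533]
tool_rot: [-3.126, -0.308, -0.0]
contact_force: [-1.4, 4.7, 1.8]
opening: 0.0153
grip_force: 45.1
```

{"fn": "jog_arm", "kwargs": {"plan": [[0, 0.05, 0, 0, 0, 0, -0.8], [0, 0, 0, 0, 0, 0, -0.8]]}}

```text
t: 24.0
tool_pos: [0.4597, -0.0913, 0.0535]
tool_rot: [3.125, 0.308, 0.001]
contact_force: [-0.5, 3.2, 0.9]
opening: 0.0154
grip_force: 45.0
```

{"fn": "jog_arm", "kwargs": {"plan": [[0, 0.05, 0, 0, 0, 0, -0.8], [0, 0, 0, 0, 0, 0, -0.8]]}}

```text
t: 24.2
tool_pos: [0.46, -0.0925, 0.0534]
tool_rot: [3.125, 0.308, 0.001]
contact_force: [0.0, 0.9, 0.1]
opening: 0.0149
grip_force: 45.0
```

```bash
python3 -c "
from h import *
st()"
```

```text
t 24.20 cover y -64.7 lat 0.2 z 0.9  fX 0.2 fY 0.9 fZ 0.1 op 0.0149 grip 45.0 torque [-0.02 -0.06 -0.  ]
```

{"fn": "jog_arm", "kwargs": {"plan": [[0, 0.03, 0, 0, 0, 0, -0.8], [0, 0, 0, 0, 0, 0, -0.8]]}}

```text
t: 24.4
tool_pos: [0.46, -0.093, 0.0534]
tool_rot: [3.125, 0.308, 0.001]
contact_force: [0.0, -0.2, 1.3]
opening: 0.0153
grip_force: 45.0
```

{"fn": "jog_arm", "kwargs": {"plan": [[0, 0.03, 0, 0, 0, 0, -0.8], [0, 0, 0, 0, 0, 0, -0.8]]}}

```text
t: 24.6
tool_pos: [0.46, -0.0935, 0.0533]
tool_rot: [3.125, 0.308, 0.001]
contact_force: [0.6, -0.7, 1.6]
opening: 0.0151
grip_force: 45.0
```

Run:
```python
from h import *
st()
im,d=snap('scene','s6'); a=cv2.resize(im[120:215,185:285,::-1],(630,599),interpolation=cv2.INTER_CUBIC); cv2.imwrite('pics/s6b.png',a)
```

```text
t 24.60 cover y -65.7 lat 0.1 z 0.8  fX 0.5 fY -0.9 fZ 1.6 op 0.0151 grip 45.0 torque [-0.39 -0.14 -0.01]
```

View pics/s6b.png

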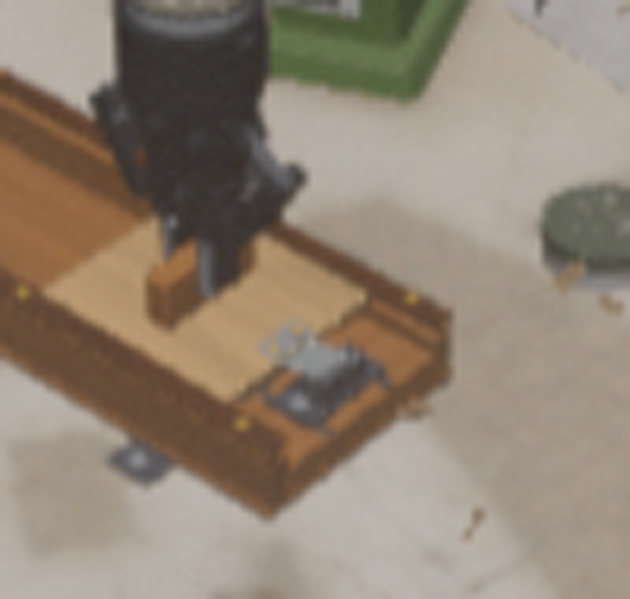

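The picture shows the tab (310,355) over the catch plate (325,385), so it is on the ledge. I'll go on in small steps.

{"fn": "jog_arm", "kwargs": {"plan": [[0, 0.03, 0, 0, 0, 0, -0.8], [0, 0, 0, 0, 0, 0, -0.8]]}}

```text
t: 24.85
tool_pos: [0.46, -0.0939, 0.0532]
tool_rot: [3.126, 0.308, 0.001]
contact_force: [0.4, -1.1, 1.1]
opening: 0.015
grip_force: 45.0
```

```bash
python3 -c "
from h import *
st()"
```

```text
t 24.85 cover y -66.1 lat -0.0 z 0.7  fX 0.2 fY -1.1 fZ 1.1 op 0.0150 grip 45.0 torque [-0.53 -0.13  0.01]
```

{"fn": "jog_arm", "kwargs": {"plan": [[0, 0.03, 0, 0, 0, 0, -0.8], [0, 0, 0, 0, 0, 0, -0.8]]}}

```text
t: 25.05
tool_pos: [0.46, -0.0945, 0.0531]
tool_rot: [3.126, 0.308, 0.0]
contact_force: [0.4, -1.7, 0.5]
opening: 0.0153
grip_force: 45.0
```

```bash
python3 -c "
from h import *
st()"
```

```text
t 25.05 cover y -66.6 lat -0.1 z 0.6  fX 0.1 fY -1.8 fZ 0.5 op 0.0153 grip 45.0 torque [-0.56 -0.12  0.02]
```

{"fn": "jog_arm", "kwargs": {"plan": [[0, 0.03, 0, 0, 0, 0, -0.8], [0, 0, 0, 0, 0, 0, -0.8]]}}

```text
t: 25.25
tool_pos: [0.4601, -0.0949, 0.053]
tool_rot: [3.126, 0.308, -0.0]
contact_force: [0.9, -2.7, -0.1]
opening: 0.015
grip_force: 44.9
```

```bash
python3 -c "
from h import *
st()"
```

```text
t 25.25 cover y -67.1 lat -0.2 z 0.5  fX 0.4 fY -2.8 fZ -0.1 op 0.0150 grip 44.9 torque [-0.62 -0.16  0.06]
```

{"fn": "jog_arm", "kwargs": {"plan": [[0, 0.03, 0, 0, 0, 0, -0.8], [0, 0, 0, 0, 0, 0, -0.8]]}}

```text
t: 25.45
tool_pos: [0.46, -0.095, 0.0529]
tool_rot: [-3.126, -0.307, 0.001]
contact_force: [1.0, -0.3, -0.1]
opening: 0.0153
grip_force: 44.9
```

```bash
python3 -c "
from h import *
st()"
```

```text
t 25.45 cover y -67.2 lat -0.2 z 0.4  fX 0.9 fY -0.5 fZ -0.1 op 0.0153 grip 44.9 torque [-0.26 -0.16  0.07]
```

{"fn": "jog_arm", "kwargs": {"plan": [[0, 0.03, 0, 0, 0, 0, -0.8], [0, 0, 0, 0, 0, 0, -0.8]]}}

```text
t: 25.65
tool_pos: [0.46, -0.0954, 0.0529]
tool_rot: [-3.125, -0.307, 0.001]
contact_force: [-0.1, 1.7, -0.3]
opening: 0.0147
grip_force: 44.9
```

```bash
python3 -c "
from h import *
st()"
```

```text
t 25.65 cover y -67.6 lat -0.3 z 0.4  fX 0.3 fY 1.6 fZ -0.3 op 0.0147 grip 44.9 torque [ 0.09 -0.08  0.05]
```

{"fn": "jog_arm", "kwargs": {"plan": [[0, -0.05, 0, 0, 0, 0, -0.8], [0, 0, 0, 0, 0, 0, -0.8]]}}

```text
t: 25.85
tool_pos: [0.46, -0.095, 0.053]
tool_rot: [3.126, 0.308, -0.001]
contact_force: [0.0, 0.1, 0.0]
opening: 0.0151
grip_force: 44.8
```

{"fn": "jog_arm", "kwargs": {"plan": [[0, -0.04, 0, 0, 0, 0, -0.8], [0, 0, 0, 0, 0, 0, -0.8]]}}

```text
t: 26.05
tool_pos: [0.46, -0.0948, 0.0532]
tool_rot: [3.125, 0.308, 0.0]
contact_force: [1.4, -6.1, -0.7]
opening: 0.0152
grip_force: 44.8
```

```bash
python3 -c "
from h import *
st()"
```

```text
t 26.05 cover y -67.0 lat -0.2 z 0.7  fX 0.2 fY -6.3 fZ -0.7 op 0.0152 grip 44.8 torque [-0.94 -0.05 -0.03]
```

It clicked. The push rose and fell (peak read about 5 N), and now a 6 N back-pull is resisted with no travel. I'll ease off and release.

{"fn": "jog_arm", "kwargs": {"plan": [[0, 0.05, 0, 0, 0, 0, -0.8], [0, 0, 0, 0, 0, 0, -0.8], [0, 0, 0, 0, 0, 0, -0.5], [0, 0, 0, 0, 0, 0, -0.3], [0, 0, 0, 0, 0, 0, -0.2], [0, 0, 0, 0, 0, 0, -0.2]]}}

```text
t: 26.65
tool_pos: [0.4601, -0.0949, 0.0531]
tool_rot: [-3.126, -0.308, 0.0]
contact_force: [-0.7, 0.1, 0.3]
opening: 0.0341
grip_force: 0.0
```

{"fn": "jog_arm", "kwargs": {"plan": [[0, 0, -0.4, 0, 0, 0, 0], [0, 0, -0.8, 0, 0, 0, 0], [0, 0, -1, 0, 0, 0, 0], [0, 0, -1, 0, 0, 0, 0], [0, 0, -1, 0, 0, 0, 0], [0, 0, -1, 0, 0, 0, 0], [0, 0, -1, 0, 0, 0, 0], [0, 0, 0, 0, 0, 0, 0]]}}

```text
t: 27.45
tool_pos: [0.4622, -0.0958, 0.1812]
tool_rot: [3.123, 0.307, 0.01]
contact_force: [0.2, -0.6, -0.4]
opening: 0.0429
grip_force: 0.0
```

Run:
```python
from h import *
st()
im,d=snap('scene','s7'); cv2.imwrite('pics/s7b.png',np.vstack([cv2.resize(im[140:200,195:285,::-1],(630,420),interpolation=cv2.INTER_CUBIC)]))
z6=np.load('pics/s6.npz')['d']
K=800/140
# tab height profile: barb end px in s6 crop (325,360) scale 6.3
P=[(185+u/6.3,120+v/6.3) for u,v in [(300,350),(315,358),(330,362),(340,362)]]
print(dep('scene',P,z6)[:,2].round(4),dep('scene',P,d)[:,2].round(4))
```

```text
t 27.45 cover y -68.4 lat 1.7 z 128.7  fX 0.1 fY -0.6 fZ -0.4 op 0.0429 grip 0.0 torque [-0.04 -0.    0.04]
[0.044  0.0429 0.0438 0.0472] [0.043  0.0433 0.0443 0.0459]
```

View pics/s7b.png

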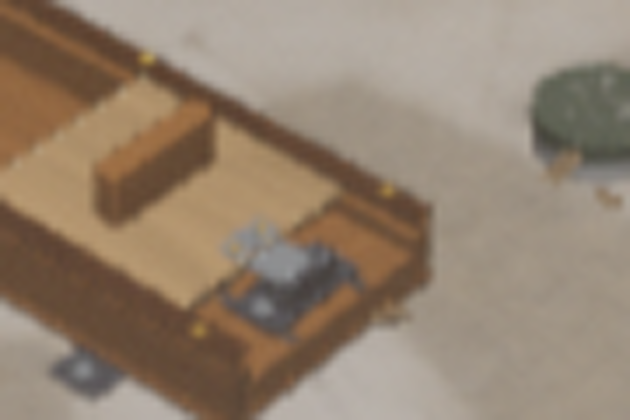

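Run:
```python
from h import *
a=np.radians(11.2); Y=np.array([-np.sin(a),np.cos(a),0]);X=np.array([np.cos(a),np.sin(a),0]); o=np.array([.4486,-.0288,0])
vs,us=np.mgrid[120:215,185:285]; uv=np.c_[us.ravel(),vs.ravel()]
def prof(d,im,n='scene'):
    p=dep(n,uv,d)-o; x,y=p@X,p@Y; c=im[uv[:,1],uv[:,0]].astype(int)
    grey=(c.max(1)-c.min(1)<25)&(c.max(1)>85)
    out=[]
    for lo in range(-160,-110,5):
        g=grey&(abs(x)<.012)&(y*1e3>=lo)&(y*1e3<lo+5)&(p[:,2]>.034)&(p[:,2]<.056)
        out.append((lo,int(g.sum()),round(1e3*np.mean(p[g,2]),1) if g.any() else None))
    return out
z=np.load('pics/s6.npz'); print('s6',prof(z['d'],z['im']))
D=[];
for i in range(12): im,d=ctrl.get_image('scene'); D.append(d)
D=np.array(D); print('noise',D.std(0)[150:170,220:240].mean()); print('s7',prof(D.mean(0),im))
# cover bar shift between s6 and release: front edge x-check by image phase correlation later
z7=np.load('pics/s7.npz')['im']
g=lambda i:cv2.cvtColor(i[165:180,232:250],cv2.COLOR_RGB2GRAY).astype(np.float32)
print(cv2.phaseCorrelate(g(z['im']),g(z7)),cv2.phaseCorrelate(g(z7),g(im)))
```

```text
s6 [(-160, 6, np.float64(46.3)), (-155, 9, np.float64(45.1)), (-150, 6, np.float64(46.4)), (-145, 9, np.float64(45.3)), (-140, 5, np.float64(45.7)), (-135, 7, np.float64(45.7)), (-130, 6, np.float64(46.4)), (-125, 3, np.float64(44.6)), (-120, 2, np.float64(44.2)), (-115, 0, None)]
noise 0.028388826
s7 [(-160, 2, np.float64(45.6)), (-155, 7, np.float64(45.3)), (-150, 7, np.float64(44.1)), (-145, 6, np.float64(42.7)), (-140, 6, np.float64(44.5)), (-135, 9, np.float64(44.9)), (-130, 6, np.float64(45.9)), (-125, 2, np.float64(46.4)), (-120, 1, np.float64(45.7)), (-115, 0, None)]
((-0.3058161013812448, 0.2846983016539406), 1.0327715273256655) ((0.07420269544736513, 0.5939573035038572), 1.0304948131243388)
```

The tab sits a bit lower than before, which fits a drop. One light check: regrip, nudge forward until a small firm resistance is felt, then pull back gently.

{"fn": "jog_arm", "kwargs": {"plan": [[0, 0, 1, 0, 0, 0, 0], [0, 0, 1, 0, 0, 0, 0], [0, 0, 1, 0, 0, 0, 0], [0, 0, 1, 0, 0, 0, 0], [0, 0, 1, 0, 0, 0, 0], [0, 0, 0.8, 0, 0, 0, -0.2], [0, 0, 0.38, 0, 0, 0, -0.4], [0, 0, 0, 0, 0, 0, -0.5]], "grip_force": 30}}

```text
t: 28.9
tool_pos: [0.4593, -0.0948, 0.0524]
tool_rot: [-3.125, -0.308, 0.004]
contact_force: [-0.5, -0.9, -0.0]
opening: 0.0214
grip_force: 0.0
```

{"fn": "jog_arm", "kwargs": {"plan": [[0, 0, 0, 0, 0, 0, -0.6], [0, 0, 0, 0, 0, 0, -0.65], [0, 0, 0, 0, 0, 0, -0.8], [0, 0, 0, 0, 0, 0, -0.8], [0, 0, 0, 0, 0, 0, -0.8]]}}

```text
t: 29.4
tool_pos: [0.4607, -0.0954, 0.0542]
tool_rot: [3.126, 0.308, 0.002]
contact_force: [0.1, 0.0, 0.5]
opening: 0.0153
grip_force: 31.6
```

{"fn": "jog_arm", "kwargs": {"plan": [[0, 0.03, 0, 0, 0, 0, -0.8], [0, 0, 0, 0, 0, 0, -0.8]]}}

```text
t: 29.6
tool_pos: [0.4607, -0.0955, 0.054]
tool_rot: [-3.126, -0.307, -0.001]
contact_force: [0.5, 1.5, 3.3]
opening: 0.0153
grip_force: 31.8
```

```bash
python3 -c "
from h import *
st()"
```

```text
t 29.60 cover y -67.8 lat 0.3 z 1.5  fX 0.8 fY 1.3 fZ 3.3 op 0.0153 grip 31.8 torque [ 0.34 -0.02 -0.03]
```

{"fn": "jog_arm", "kwargs": {"plan": [[0, 0.03, 0, 0, 0, 0, -0.8], [0, 0, 0, 0, 0, 0, -0.8]]}}

```text
t: 29.8
tool_pos: [0.4607, -0.096, 0.0538]
tool_rot: [-3.126, -0.307, -0.001]
contact_force: [-0.9, 4.4, 4.0]
opening: 0.0153
grip_force: 32.0
```

```bash
python3 -c "
from h import *
st()"
```

```text
t 29.80 cover y -68.3 lat 0.2 z 1.3  fX 0.0 fY 4.5 fZ 4.0 op 0.0153 grip 32.0 torque [ 0.63 -0.06  0.04]
```

{"fn": "jog_arm", "kwargs": {"plan": [[0, 0.03, -0.03, 0, 0, 0, -0.8], [0, 0, 0, 0, 0, 0, -0.8]]}}

```text
t: 30.0
tool_pos: [0.4605, -0.0971, 0.0541]
tool_rot: [3.126, 0.308, 0.0]
contact_force: [-0.2, 1.9, 2.5]
opening: 0.0152
grip_force: 31.7
```

```bash
python3 -c "
from h import *
st()"
```

```text
t 30.00 cover y -69.3 lat -0.1 z 1.6  fX 0.1 fY 1.9 fZ 2.5 op 0.0152 grip 31.7 torque [ 0.32 -0.02  0.06]
```

{"fn": "jog_arm", "kwargs": {"plan": [[0, 0.03, 0, 0, 0, 0, -0.8], [0, 0, 0, 0, 0, 0, -0.8]]}}

```text
t: 30.2
tool_pos: [0.4605, -0.0972, 0.0539]
tool_rot: [-3.126, -0.307, 0.0]
contact_force: [1.6, 4.4, 2.9]
opening: 0.0154
grip_force: 31.7
```

```bash
python3 -c "
from h import *
st()"
```

```text
t 30.20 cover y -69.4 lat -0.2 z 1.4  fX 2.4 fY 4.0 fZ 2.9 op 0.0154 grip 31.7 torque [ 0.77 -0.11  0.03]
```

{"fn": "jog_arm", "kwargs": {"plan": [[0, 0.03, 0, 0, 0, 0, -0.8], [0, 0, 0, 0, 0, 0, -0.8]]}}

```text
t: 30.4
tool_pos: [0.4605, -0.0973, 0.0539]
tool_rot: [-3.124, -0.307, 0.001]
contact_force: [0.1, 6.6, 2.7]
opening: 0.0153
grip_force: 31.8
```

```bash
python3 -c "
from h import *
st()"
```

```text
t 30.40 cover y -69.5 lat -0.2 z 1.4  fX 1.4 fY 6.4 fZ 2.7 op 0.0153 grip 31.8 torque [ 1.08 -0.04  0.08]
```

{"fn": "jog_arm", "kwargs": {"plan": [[0, -0.08, 0, 0, 0, 0, -0.8], [0, -0.06, 0, 0, 0, 0, -0.8], [0, 0, 0, 0, 0, 0, -0.8]]}}

```text
t: 30.7
tool_pos: [0.4603, -0.0961, 0.0542]
tool_rot: [3.125, 0.308, 0.0]
contact_force: [1.1, -1.5, -0.2]
opening: 0.0152
grip_force: 31.6
```

{"fn": "jog_arm", "kwargs": {"plan": [[0, -0.05, 0, 0, 0, 0, -0.8], [0, 0, 0, 0, 0, 0, -0.8]]}}

```text
t: 30.9
tool_pos: [0.4601, -0.0949, 0.0542]
tool_rot: [3.125, 0.308, 0.0]
contact_force: [0.9, -3.8, 0.3]
opening: 0.0154
grip_force: 31.6
```

```bash
python3 -c "
from h import *
st()"
```

```text
t 30.90 cover y -67.0 lat -0.1 z 1.7  fX 0.1 fY -3.9 fZ 0.3 op 0.0154 grip 31.6 torque [-0.57 -0.13  0.01]
```

{"fn": "jog_arm", "kwargs": {"plan": [[0, -0.03, 0, 0, 0, 0, -0.8], [0, 0, 0, 0, 0, 0, -0.8]]}}

```text
t: 31.1
tool_pos: [0.4601, -0.0947, 0.0543]
tool_rot: [3.124, 0.308, 0.001]
contact_force: [0.4, -4.9, -0.2]
opening: 0.0152
grip_force: 31.5
```

```bash
python3 -c "
from h import *
st()"
```

```text
t 31.10 cover y -66.9 lat -0.1 z 1.8  fX -0.5 fY -4.8 fZ -0.2 op 0.0152 grip 31.5 torque [-0.97 -0.12 -0.02]
```

Caught: it locks at the same place when pulled back (-67 mm) and meets the stop 2.5 mm further on. I'll ease forward, release and retreat.

{"fn": "jog_arm", "kwargs": {"plan": [[0, 0.08, 0, 0, 0, 0, -0.8], [0, 0, 0, 0, 0, 0, -0.8], [0, 0, 0, 0, 0, 0, -0.5], [0, 0, 0, 0, 0, 0, -0.3], [0, 0, 0, 0, 0, 0, -0.2], [0, 0, 0, 0, 0, 0, -0.2]]}}

```text
t: 31.7
tool_pos: [0.46, -0.0951, 0.0539]
tool_rot: [-3.126, -0.308, 0.001]
contact_force: [0.9, 0.2, 0.3]
opening: 0.0341
grip_force: 0.0
```

{"fn": "jog_arm", "kwargs": {"plan": [[0, 0, -0.4, 0, 0, 0, 0], [0, 0, -0.8, 0, 0, 0, 0], [0, 0, -1, 0, 0, 0, 0], [0, 0, -1, 0, 0, 0, 0], [0, 0, -1, 0, 0, 0, 0], [0, 0, -1, 0, 0, 0, 0], [0, 0, -0.5, 0, 0, 0, 0], [0, 0, 0, 0, 0, 0, 0]]}}

```text
t: 32.5
tool_pos: [0.4613, -0.0957, 0.1703]
tool_rot: [3.125, 0.308, 0.006]
contact_force: [-0.1, -0.3, 0.4]
opening: 0.0427
grip_force: 0.0
```

```bash
python3 -c "
from h import *
st(); print(ctrl.finish_job())"
```

```text
t 32.50 cover y -68.1 lat 0.9 z 117.8  fX -0.1 fY -0.3 fZ 0.4 op 0.0427 grip 0.0 torque [0.06 0.   0.03]
the job is handed in; nothing more can be done
None
```

I put the stone flat in the cradle, slid the cover shut until the tab caught (a pull of about 6 N did not move it back; a light check push touched the stop at about 6 N), and handed the job in at 32.5 s.

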